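Pack the wedge chocks head to tail in their sloping rack

TASK

Put the three loose wooden wedge chocks away in the sloping rack with the one already in it: all four flat on their sides on the rack's floor and alternately head to tail (thick end beside thin end), so that together they fill the bay between its stops. Leave the drink can, the food tub and the duck where they are.

Things in the scene. Friction and masses are not known exactly. Their poses are not given: they have to be found in the camera images.
- bay: Bay of a plywood rack fixed to the table, sloping 25 degrees, low side to the robot. Origin: centre of its floor, 72 mm above the table; x up the slope, y level to the left, z square out of the floor. Floor 127 mm along x, 71 mm along y; a 9 mm high, 8 mm wide lip along both sides. Chocks lie with their length along y; four head to tail take 120 mm along x.
- low_stop (a point): On the floor at the bay's low end, in the middle (bay x = -63.5 mm): foot of the low stop, 20 mm high over the bay's full width.
- top_stop (a point): On the floor at the bay's upper end, in the middle (bay x = +63.5 mm): foot of the upper stop, 20 mm high and only 40 mm wide; its top is the highest part of the rack, 121 mm above the table. The rack is 87 mm wide and about 140 mm deep.
- chock_0: Plain light-wood wedge lying on its side, 42 mm high so, 66 mm long, 42 mm thick at one end and 18 mm at the other, edges chamfered 1.8 mm, 70 g. It already lies in the bay, its straight face against the low stop (within 2 mm), thick end left. Axes as told for chock_a.
- chock_a: Loose wedge, same shape and size as chock_0, on the table on the same side. Origin: middle of its underside; y along its length to the thick end, x across the thickness, z up. Straight face at x = -15 mm, square to both ends; sloping face from x = +27 mm (thick end, y = +33) to x = +3 mm (thin end, y = -33). Grip it across the two flat parallel ends, 66 mm apart.
- chock_b: Loose wedge on the table, same shape, size, side and axes as chock_a.
- chock_c: Loose wedge on the table, same shape, size, side and axes as chock_a.
- drink_can: Empty drink can, light (30 g), 66 mm across and 147 mm tall, standing left of and behind the rack. Origin: middle of its underside. Leave alone.
- food_tub: White food tub upside down on its red lid, about 98 x 106 x 50 mm. Origin: middle of its underside. Leave alone.
- rubber_duck: Coral vinyl toy duck, 103 x 154 x 129 mm. Origin: middle of its underside. Leave alone.
Things that resemble listed ones, but are neither listed nor needed, are in the scene too. Leave any blue look-alike of the chock_c alone.

How it is judged (in metres and radians):
At the end, for the whole second after the job is handed in: All four chocks at rest flat on the bay's floor (4 mm, 6 deg), square across it (8 deg, centred to 7 mm), each within 8 mm of its quarter: chock_0 lowest, thick end left, then the rest in any order, thick ends right, left, right; can, tub, duck within 20 mm of their starts (z of chock_0 in the frame of bay between -0.004 and 0.004 m and y of chock_0 in the frame of bay between -0.007 and 0.007 m and angle between the z axis of each of chock_0, chock_a, chock_b, chock_c and the z axis of bay, either way round below 0.1 rad and angle between the y axis of each of chock_0, chock_a, chock_b, chock_c and the y axis of bay, either way round below 0.14 rad and x of chock_0 in the frame of bay between -0.053 and -0.037 m and x of bay in the frame of chock_0 between 0.034 and 0.056 m and linear speed of each of chock_0, chock_a, chock_b, chock_c below 0.02 m/s and z of chock_a in the frame of bay between -0.004 and 0.004 m and y of chock_a in the frame of bay between -0.007 and 0.007 m and ((x of chock_a in the frame of bay between -0.023 and -0.007 m and x of bay in the frame of chock_a between -0.026 and -0.004 m) or (x of chock_a in the frame of bay between 0.007 and 0.023 m and x of bay in the frame of chock_a between -0.026 and -0.004 m) or (x of chock_a in the frame of bay between 0.037 and 0.053 m and x of bay in the frame of chock_a between 0.034 and 0.056 m)) and z of chock_b in the frame of bay between -0.004 and 0.004 m and y of chock_b in the frame of bay between -0.007 and 0.007 m and ((x of chock_b in the frame of bay between -0.023 and -0.007 m and x of bay in the frame of chock_b between -0.026 and -0.004 m) or (x of chock_b in the frame of bay between 0.007 and 0.023 m and x of bay in the frame of chock_b between -0.026 and -0.004 m) or (x of chock_b in the frame of bay between 0.037 and 0.053 m and x of bay in the frame of chock_b between 0.034 and 0.056 m)) and z of chock_c in the frame of bay between -0.004 and 0.004 m and y of chock_c in the frame of bay between -0.007 and 0.007 m and ((x of chock_c in the frame of bay between -0.023 and -0.007 m and x of bay in the frame of chock_c between -0.026 and -0.004 m) or (x of chock_c in the frame of bay between 0.007 and 0.023 m and x of bay in the frame of chock_c between -0.026 and -0.004 m) or (x of chock_c in the frame of bay between 0.037 and 0.053 m and x of bay in the frame of chock_c between 0.034 and 0.056 m)) and distance of each of drink_can, food_tub, rubber_duck from where it was at the start of the episode below 0.02 m); the robot touches nothing.
It fails at once if the drink can is knocked over (angle between drink_can's own z axis and vertical above 0.5 rad).
It fails at once if the food tub is knocked over (angle between food_tub's own z axis and vertical above 0.5 rad).
It fails at once if the duck is knocked over (angle between rubber_duck's own z axis and vertical above 0.5 rad).
It also fails if it takes over 72 s, if anything falls off the work surface, if the arm or the gripper's body presses on something with over 40 N, if the wrist force passes 120 N, or if a joint passes its speed limit or range.

ROBOT

A 7-joint arm with a two-finger parallel gripper is mounted at the origin on the work surface; the furniture and walls round the work are solid. World frame = base frame: x ahead of the robot, y to its left, z up, the work surface at z = 0. Lengths are in m, angles in degrees, forces in N, time in s.
With the tool pointing down it reaches from about 0.35 to 0.775 m from the base axis. Payload 3.1 kg.
Tool frame: the origin (TCP) lies at the very end of the fingers, on their centre line; the grasp point (between the pads) lies 19 mm behind it; z points along the fingers, y is the line along which they close (so a half turn about z gives the same grasp; the last joint's range is limited). The gripper opens to 85 mm and grips with 20 to 120 N. Pads are 22 mm wide; open, the fingers measure 114 mm over their backs; the gripper's body (76 mm by 85 mm) begins 54 mm behind the grasp point. The pads swing forward as they close: fully open they stand 13 mm farther back than shut.
Start: joints at [-65.529, 17.813, 0.802, 86.603, -0.252, 75.585, -1.558], TCP at [0.248, 0.491, 0.231] pointing down, gripper open.
Joint ranges: [-154.91, 154.91], [-16.99, 109.72], [-72.82, 74.43], [7.12, 147.25], [-82.49, 262.49], [11.32, 116.49], [-174.64, 174.64]. Speed limits (degrees/s): [159.86, 159.86, 180, 180, 180, 180, 180].

INTERFACE

Orientations are given as [roll, pitch, yaw] about the fixed x, y, z axes, in that order (R = Rz(yaw) Ry(pitch) Rx(roll)).
In Python, from cell import bot, command_gripper, telemetry, viewer, order gives the robot as it stands. Calls block until the motion is done:
- bot.move_pose(position, orientation): joint-space move of the TCP to a pose.
- bot.movel(position, attitude=None, speed=0.15, threshold=None): straight line of the TCP; attitude=None keeps the orientation; speed is the mean speed in m/s. With threshold (N) it stops when the force on the tool has changed by that much, and returns True; else False.
- bot.move_joints(angles): joint-space move.
- command_gripper(opening, strength=None): finger opening in m; strength is the grip in N (None keeps the last); returns when the fingers have stopped.
- bot.dwell(seconds).
- bot.solve_ik(position, orientation): joint angles nearest the present ones, or None.
- telemetry.observe(): the state.
- viewer.get_image(name): name is "side" or "top"; returns a dict with "pixels" (420x560x3 uint8, red, green, blue), "z_map" (420x560 float32, m along the optical axis (not along the pixel's ray), 0 where there is no reading), "fx", "fy", "cx", "cy" (pixels), "dist_coeffs" ([k1, k2, p1, p2, k3] as OpenCV has them; the pictures are not rectified), "camera_from_world" (4x4, takes a point from world to camera coordinates). Camera axes: x right, y up, looking along -z (the intrinsics and any distortion apply to the point x, -y, -z); pixel columns grow to the right and rows downward; lengths in m; the calibration is good to about 2 mm. A picture is of the moment at which its call begins.
A pose or a line that the arm cannot do raises bot.Unreachable and nothing moves.
- order.finish_job(): hands the job in; it is judged then, once.
The state is a dict: "clock": time; "joint_pos": joint angles; "qvel": joint speeds; "joint_efforts": joint torques, N m; "eef_pos": TCP position; "tool_rot": TCP orientation; "wrist_force": force on the tool from outside, world axes, zero at the start; "wrist_torque": the same for the moment, N m; "gripper_width": finger opening in m; "finger_force": force on a finger pad.
Only numpy, scipy, OpenCV 4.12 (cv2) and the standard library are available. Lean on these libraries where they do the work, as an engineer would, in place of code of your own. Each camera call takes 0.05 s, during which the arm holds its last target. There are 200 camera calls.

## Working session

There is one attempt and no reset: what is moved stays moved. The work goes in short steps, each a Python script; the robot and the scene stay as the last script left them, time stands still between calls to the robot, and variables do not carry over. Pictures are saved under pics/ and viewed, at most 10 in all, crops included, and the job is handed in when it is done.

```bash
mkdir -p pics; cat > h.py <<'E'
import numpy as np, cv2
from cell import bot, command_gripper, telemetry, viewer, order
def grab(n):
    im=viewer.get_image(n); np.savez('last_%s.npz'%n,**im); return im
def load(n): return dict(np.load('last_%s.npz'%n))
def K(im): return np.array([[im['fx'],0,im['cx']],[0,im['fy'],im['cy']],[0,0,1]],float)
def rays(im,uv):
    p=cv2.undistortPoints(np.array(uv,float).reshape(-1,1,2),K(im),np.array(im['dist_coeffs'],float))[:,0]
    d=np.c_[p[:,0],-p[:,1],-np.ones(len(p))]; T=np.array(im['camera_from_world']); R=T[:3,:3]
    return -R.T@T[:3,3], d@R
def onplane(im,uv,z):
    o,d=rays(im,uv); return o+d*((z-o[2])/d[:,2])[:,None]
def cloud(im):
    h,w=im['z_map'].shape; v,u=np.mgrid[:h,:w]
    o,d=rays(im,np.c_[u.ravel(),v.ravel()])
    return (o+d*im['z_map'].ravel()[:,None]).reshape(h,w,3)
def save(im,name,crop=None,s=1):
    p=im['pixels'][:,:,::-1]
    if crop: p=p[crop[1]:crop[3],crop[0]:crop[2]]
    cv2.imwrite('pics/'+name,cv2.resize(p,None,fx=s,fy=s,interpolation=cv2.INTER_CUBIC))
E
python3 - <<'E'
from h import *
for n in('top','side'):
    im=grab(n); save(im,n+'0.png',s=1.4); print(n,im['camera_from_world'].round(3).tolist(),im['fx'],im['dist_coeffs'])
E
```

```text
top [[0.026, -1.0, -0.001, 0.064], [0.999, 0.026, 0.048, -0.56], [-0.048, -0.002, 0.999, -1.141], [0.0, 0.0, 0.0, 1.0]] 410.0171010675927 [0.02234042 0.         0.         0.         0.        ]
side [[0.999, -0.047, 0.002, -0.56], [0.027, 0.608, 0.793, -0.129], [-0.038, -0.792, 0.609, -1.346], [0.0, 0.0, 0.0, 1.0]] 401.3612401736009 [-0.11229327  0.          0.          0.          0.        ]
```

View pics/top0.png

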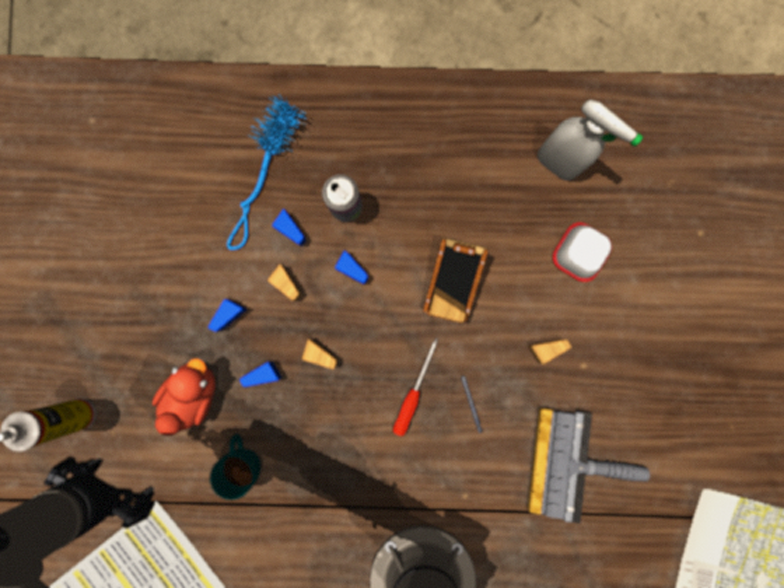

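View pics/side0.png

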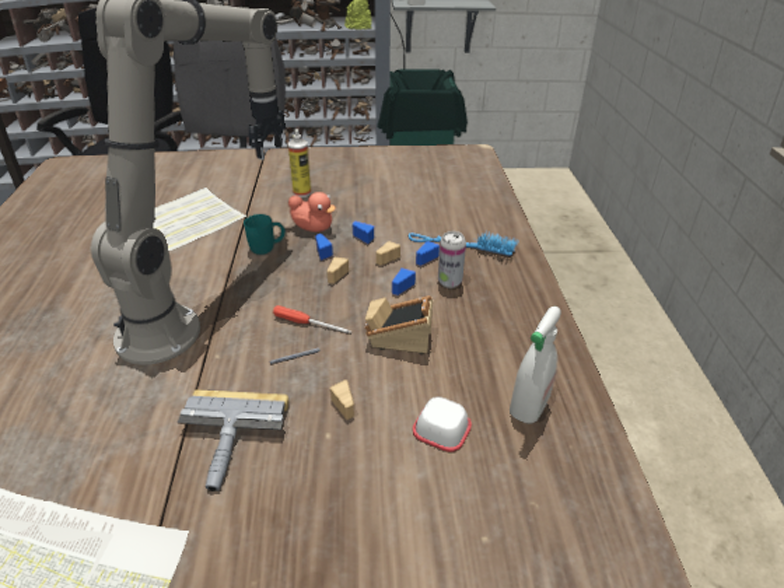

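Candidates (top-view pixels, 560-wide image): wood at (203,202), (228,253) and (393,251) are the loose chocks. Blue at (206,163), (251,191), (162,225) and (186,268) are look-alikes to leave. The squeegee's yellow strip at (386,330) and the chock already in the bay at (320,219) are not wanted either. I choose the three plain light-wood wedges and check them in one crop.

```bash
cat > loc.py <<'E'
from h import *
def wood(im):
    hsv=cv2.cvtColor(im['pixels'],cv2.COLOR_RGB2HSV)
    return cv2.inRange(hsv,(8,70,150),(28,230,255))
def chocks(im):
    """top-view: light wood points 33..50 mm high -> trapezoid"""
    P=cloud(im); m=((wood(im)>0)&(P[...,2]>.033)&(P[...,2]<.052)).astype(np.uint8)
    n,l,st,c=cv2.connectedComponentsWithStats(m); out=[]
    for i in range(1,n):
        if not 120<st[i,4]<900: continue
        cs=max(cv2.findContours((l==i).astype(np.uint8),0,cv2.CHAIN_APPROX_NONE)[0],key=cv2.contourArea)
        out.append((c[i],st[i,4],onplane(im,cs[:,0].astype(float),.042)))
    return out,l
E
python3 - <<'E'
from loc import *
im=load('top'); out,l=chocks(im)
for c,a,w in out:
    r=cv2.minAreaRect((w[:,:2]*1000).astype(np.float32)); print(c.round(1),a,r)
P=cloud(im)
for uv in [(203,202),(228,253),(393,251),(320,219),(326,195),(330,175)]: print(uv,P[uv[1],uv[0]].round(4))
save(im,'crop1.png',(180,150,430,280),3.2)
b=(P[150:240,290:360,2]); 
sub=P[160:240,295:360].reshape(-1,3); m=sub[:,2]>.05; print(m.sum(), sub[m].min(0),sub[m].max(0), cv2.minAreaRect((sub[m][:,:2]*1000).astype(np.float32)))
# floor black
px=im['pixels'][160:240,295:360].reshape(-1,3).max(1)
f=m&(px<60); q=sub[f]; c=q.mean(0); n=np.linalg.svd(q-c)[2][2]; print(f.sum(),c,n,np.degrees(np.arccos(abs(n[2]))),np.degrees(np.arctan2(n[1],n[0])), ((q-c)@n).std())
E
```

```text
[201.9 201.3] 251 ((576.2634887695312, 285.4643249511719), (66.46106719970703, 36.80158233642578), 46.64381408691406)
[226.7 253.5] 260 ((438.6445617675781, 211.4548797607422), (66.29460906982422, 37.9206428527832), 74.19589233398438)
[393.1 249.7] 281 ((462.3516845703125, -239.2933349609375), (39.857391357421875, 67.18120574951172), 27.92739486694336)
(203, 202) [0.5753 0.2856 0.0448]
(228, 253) [0.4378 0.2129 0.0434]
(393, 251) [ 0.4548 -0.2378  0.0387]
(320, 219) [ 0.5356 -0.0315  0.0895]
(326, 195) [ 0.6    -0.047   0.0805]
(330, 175) [ 0.648  -0.0517  0.1208]
1844 [ 0.5021518  -0.09828018  0.05015492] [0.66674746 0.07546678 1.16672208] ((575.3464965820312, -13.177200317382812), (140.94332885742188, 181.64752197265625), 77.35549926757812)
807 [ 0.59749794 -0.04719494  0.08503074] [ 0.06711239  0.99187681 -0.10805705] 83.79667469553611 86.12915172999017 0.019052712037147698
```

View pics/crop1.png

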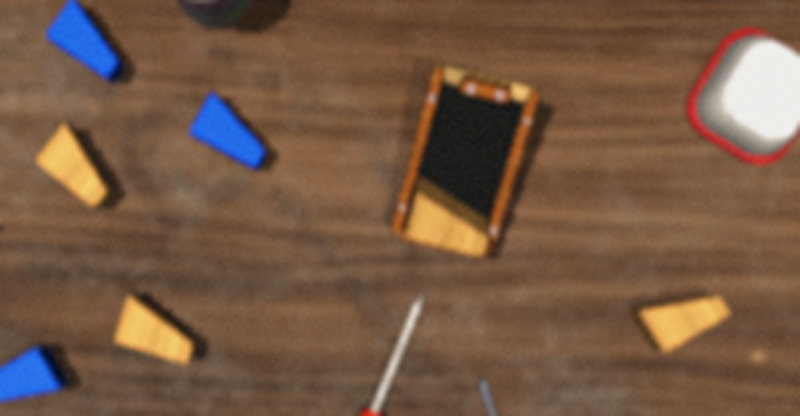

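The crop confirms three plain light-wood wedges, at crop (72,165), (155,330) and (685,323). The rack has orange rails and a black floor, with chock_0 at its low end, crop (447,225). Next I measure the rack and chock poses.

```bash
cat >> loc.py <<'E'
def poses(im):
    res=[]
    for c,a,w in chocks(im)[0]:
        q=(w[:,:2]*1000).astype(np.float32); (cx,cy),(sw,sh),ang=cv2.minAreaRect(q)
        m=cv2.moments(q.reshape(-1,1,2)); d=np.array([m['m10']/m['m00']-cx,m['m01']/m['m00']-cy])
        t=np.radians(ang)+(np.pi/2 if sh>sw else 0); y=np.array([np.cos(t),np.sin(t)])
        if y@d<0: y=-y
        x=np.array([y[1],-y[0]])
        res.append((np.r_[(np.array([cx,cy])-6*x)/1000,0],y,(d@x,d@y)))
    return res
def bayR(yaw):
    c,s=np.cos(np.radians(25)),np.sin(np.radians(25)); Y=np.radians(yaw)
    x=np.array([c*np.cos(Y),c*np.sin(Y),s]); y=np.array([-np.sin(Y),np.cos(Y),0]); return np.c_[x,y,np.cross(x,y)]
def onbay(im,uv,O,R,h):
    o,d=rays(im,uv); n=R[:,2]; t=(h-(o-O)@n)/(d@n); return ((o+d*t[:,None])-O)@R
E
python3 - <<'E'
from loc import *
im=load('top')
for p in poses(im): print(p[0].round(4),np.degrees(np.arctan2(p[1][1],p[1][0])).round(1),np.round(p[2],1))
px=im['pixels']; hsv=cv2.cvtColor(px,cv2.COLOR_RGB2HSV)
roi=np.zeros(px.shape[:2],bool); roi[165:235,298:352]=1
for uv in [(308,190),(342,195),(332,178),(318,174),(325,190),(320,219),(300,200)]: print(uv,px[uv[1],uv[0]],hsv[uv[1],uv[0]])
org=roi&(cv2.inRange(hsv,(3,120,90),(14,255,255))>0); blk=roi&(px.max(2)<55)
print(org.sum(),blk.sum())
O=np.array([.585,-.045,.072]); yaw=-13.
for k in range(6):
    R=bayR(yaw)
    v,u=np.nonzero(org); q=onbay(im,np.c_[u,v],O,R,.009)
    mid=(abs(q[:,0])<.05); L=q[mid&(q[:,1]>.02)]; Rr=q[mid&(q[:,1]<-.02)]
    a=np.polyfit(L[:,0],L[:,1],1); b=np.polyfit(Rr[:,0],Rr[:,1],1)
    yaw+=np.degrees((a[0]+b[0])/2); O=O+bayR(yaw)[:,1]*(a[1]+b[1])/2
print('yaw',yaw,O,a,b,'len',q[:,0].min(),q[:,0].max())
R=bayR(yaw)
s=roi.copy(); v,u=np.nonzero(org); q=onbay(im,np.c_[u,v],O,R,.020); t=q[(abs(q[:,1])<.012)]; print('stop top x',np.percentile(t[:,0],[0,5,50,95,100]).round(4), len(t))
v,u=np.nonzero(blk); q=onbay(im,np.c_[u,v],O,R,0); t=q[abs(q[:,1])>.023]; t=t[abs(t[:,1])<.03];print('floor end x',np.percentile(t[:,0],[99,100]), 'floor y',np.percentile(q[:,1],[0,2,98,100]))
w=roi&(wood(im)>0)&~org; v,u=np.nonzero(w); q=onbay(im,np.c_[u,v],O,R,.042); t=q[(abs(q[:,1])<.025)&(q[:,0]<0)]; print('chock0 low x',np.percentile(t[:,0],[0,3]),'y',np.percentile(q[q[:,0]<0][:,1],[0,3,97,100]))
P=cloud(im); z=P[blk]; print('floor z resid', np.median(((z-O)@R)[:,2]))
E
```

```text
[0.5719 0.2896 0.    ] 46.6 [-1.8  3.8]
[0.4329 0.2131 0.    ] 74.2 [-3.7  4.3]
[ 0.4571 -0.2421  0.    ] 117.9 [-2.5  3.8]
(308, 190) [91 63 45] [ 12 129  91]
(342, 195) [163  89  32] [ 13 205 163]
(332, 178) [179  99  37] [ 13 202 179]
(318, 174) [137  90  47] [ 14 168 137]
(325, 190) [29 29 29] [ 0  0 29]
(320, 219) [219 162  82] [ 18 160 219]
(300, 200) [121  95  68] [ 15 112 121]
1653 808
yaw -0.11463930799034802 [ 0.58500817 -0.04583402  0.072     ] [-0.01084203  0.05031006] [ 0.00635189 -0.05024922] len -0.09568334780728749 0.10310749816696836
stop top x [-0.0884 -0.0766  0.089   0.1046  0.1051] 126
floor end x [0.05180779 0.05501359] floor y [-0.06236777 -0.04072691  0.03172138  0.03726214]
chock0 low x [-0.06357513 -0.06316701] y [-0.02235558 -0.01477916  0.04596157  0.05460034]
floor z resid -0.001003728417661485
```

```bash
python3 - <<'E'
from loc import *
im=load('top'); px=im['pixels']; hsv=cv2.cvtColor(px,cv2.COLOR_RGB2HSV)
roi=np.zeros(px.shape[:2],bool); roi[165:235,298:352]=1
org=roi&(cv2.inRange(hsv,(5,172,110),(15,255,255))>0); blk=roi&(px.max(2)<45)
print(org.sum(),blk.sum())
O=np.array([.585,-.045,.072]); yaw=-13.
for k in range(8):
    R=bayR(yaw); v,u=np.nonzero(org); q=onbay(im,np.c_[u,v],O,R,.009)
    mid=(abs(q[:,0])<.055); L=q[mid&(q[:,1]>.025)]; Rr=q[mid&(q[:,1]<-.025)]
    a=np.polyfit(L[:,0],L[:,1],1); b=np.polyfit(Rr[:,0],Rr[:,1],1)
    yaw+=np.degrees((a[0]+b[0])/2); O=O+bayR(yaw)[:,1]*(a[1]+b[1])/2
    print('yaw',round(yaw,2),O.round(4),a.round(4),b.round(4))
R=bayR(yaw)
v,u=np.nonzero(org); q=onbay(im,np.c_[u,v],O,R,.020); t=q[(abs(q[:,1])<.014)&(q[:,0]>.03)]; print('stop top x',np.percentile(t[:,0],[0,5,50,95,100]).round(4), np.ptp(t[:,1]),len(t))
v,u=np.nonzero(blk); q=onbay(im,np.c_[u,v],O,R,0); t=q[(abs(q[:,1])>.023)&(abs(q[:,1])<.03)];print('floor end x',np.percentile(t[:,0],[97,100]), 'floor y',np.percentile(q[:,1],[0,2,98,100]))
w=roi&(wood(im)>0)&~org; v,u=np.nonzero(w); q=onbay(im,np.c_[u,v],O,R,.042); q=q[(q[:,0]<-.02)];t=q[abs(q[:,1])<.025]; print('chock0 low x',np.percentile(t[:,0],[0,3]),'y',np.percentile(q[:,1],[0,3,97,100]))
P=cloud(im); z=(P[blk]-O)@R; print('floor z', np.median(z[:,2]))
# chock0 top plane depth
z=(P[w]-O)@R; z=z[(z[:,2]>.03)]; print('top z',np.median(z[:,2]))
side=load('side'); 
def proj(im,X):
    T=im['camera_from_world']; c=X@T[:3,:3].T+T[:3,3]; c=c*[1,-1,-1]; return cv2.projectPoints(c,np.zeros(3),np.zeros(3),K(im),im['dist_coeffs'])[0][:,0]
# predicted corners drawn in both views for one check
pts=np.array([[63.5,20,20],[63.5,-20,20],[63.5,35.5,0],[63.5,-35.5,0],[-63.5,43.5,9],[-63.5,-43.5,9],[63.5,43.5,9],[63.5,-43.5,9],[-63.5,33,42],[-63.5,-33,42]])/1000
X=O+pts@R.T; out=[]
for n,i,c in(('t',im,(290,160,360,240)),('s',side,(255,200,325,260))):
    p=i['pixels'][c[1]:c[3],c[0]:c[2],::-1]; p=cv2.resize(p,None,fx=5.6,fy=5.6,interpolation=cv2.INTER_CUBIC)
    for (a,b) in proj(i,X): cv2.circle(p,(int((a+.5-c[0])*5.6),int((b+.5-c[1])*5.6)),3,(255,0,255),-1)
    out.append(cv2.copyMakeBorder(p,0,448-p.shape[0],0,0,0))
cv2.imwrite('pics/rack.png',np.hstack(out))
E
```

```text
323 769
yaw -12.41 [ 0.5854 -0.0431  0.072 ] [0.0105 0.0416] [ 0.0101 -0.0376]
yaw -12.26 [ 0.5854 -0.0431  0.072 ] [0.0045 0.0396] [ 0.0009 -0.0396]
yaw -12.24 [ 0.5854 -0.043   0.072 ] [0.0021 0.0396] [-0.0015 -0.0396]
yaw -12.24 [ 0.5854 -0.043   0.072 ] [0.0018 0.0396] [-0.0018 -0.0396]
yaw -12.24 [ 0.5854 -0.043   0.072 ] [0.0018 0.0396] [-0.0018 -0.0396]
yaw -12.24 [ 0.5854 -0.043   0.072 ] [0.0018 0.0396] [-0.0018 -0.0396]
yaw -12.24 [ 0.5854 -0.043   0.072 ] [0.0018 0.0396] [-0.0018 -0.0396]
yaw -12.24 [ 0.5854 -0.043   0.072 ] [0.0018 0.0396] [-0.0018 -0.0396]
stop top x [0.0661 0.0672 0.0748 0.0793 0.0797] 0.02666562848907115 34
floor end x [0.05846284 0.0611461 ] floor y [-0.03338529 -0.03220484  0.03044003  0.03202976]
chock0 low x [-0.06210627 -0.06087359] y [-0.03791979 -0.03231598  0.03251962  0.04421099]
floor z -0.0011347519147271003
top z 0.04035652933157766
```

View pics/rack.png

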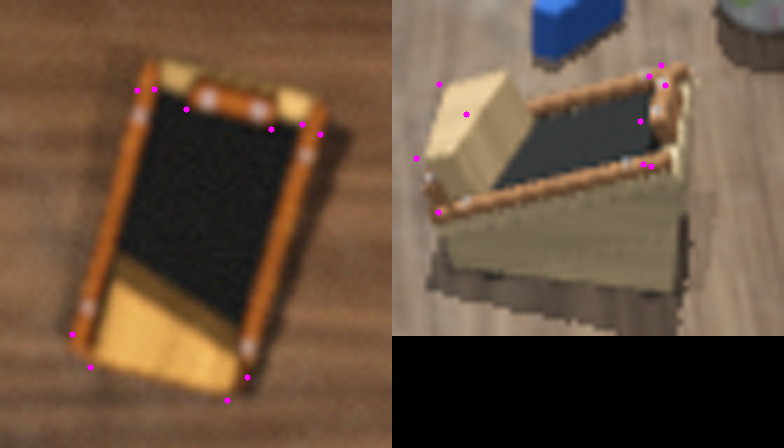

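```bash
cat > act.py <<'E'
from loc import *
from scipy.spatial.transform import Rotation as Ro
YAW=-12.24; RB=bayR(YAW); OB=np.array([.5883,-.0437,.072])
GX=-.005   # grip line in chock x
CH=[(np.array([.5719,.2896,0]),46.6),(np.array([.4329,.2131,0]),74.2),(np.array([.4571,-.2421,0]),117.9)]
def rpy(R): return Ro.from_matrix(R).as_euler('xyz',degrees=True).tolist()
def Rz(deg): return Ro.from_euler('z',deg,degrees=True).as_matrix()
def Rt(s): return np.c_[[s,0,0],[0,s,0],[0,0,1]]@np.diag([1,-1,-1.])  # tool in chock frame: y=-/+s y, z down
def pick(i,s,h):
    p,a=CH[i]; R=Rz(a-90); return (p+R@[GX,0,h]).tolist(), rpy(R@Rt(s))
def place(right,s,x,y,h):   # chock origin at bay (x,y,.), TCP h above its underside
    Rc=Rz(180 if right else 0); return (OB+RB@(np.array([x,y,0])+Rc@[GX,0,h])).tolist(), rpy(RB@Rc@Rt(s))
E
python3 - <<'E'
from act import *
print(telemetry.observe()['clock'])
for i in range(3):
    for s in(1,-1):
        q=[bot.solve_ik(*pick(i,s,h)) for h in(.01,.15)]; print('pick',i,s,[None if k is None else np.round(k).tolist() for k in q])
for r in(0,1):
  for s in(1,-1):
    for x in(-.02,.042):
        q=[bot.solve_ik(*place(r,s,x,0,h)) for h in(.012,.09)]; print('place',r,s,x,[None if k is None else np.round(k).tolist() for k in q])
E
```

```text
0.1
pick 0 1 [[-65.0, 56.0, 64.0, 88.0, -52.0, 70.0, -125.0], [-64.0, 45.0, 64.0, 80.0, -40.0, 80.0, -134.0]]
pick 0 -1 [[-36.0, 39.0, 11.0, 87.0, -9.0, 55.0, 24.0], [-37.0, 31.0, 13.0, 79.0, -7.0, 71.0, 23.0]]
pick 1 1 [[-54.0, 27.0, 32.0, 114.0, -20.0, 45.0, -116.0], [-56.0, 15.0, 33.0, 106.0, -9.0, 62.0, -126.0]]
pick 1 -1 [[-37.0, 24.0, 10.0, 113.0, -6.0, 43.0, 51.0], [-37.0, 13.0, 10.0, 105.0, -3.0, 62.0, 48.0]]
pick 2 1 [[-13.0, 39.0, 56.0, 109.0, -40.0, 54.0, -1.0], [-17.0, 26.0, 59.0, 101.0, -24.0, 67.0, -14.0]]
pick 2 -1 [[-6.0, 33.0, 43.0, 109.0, -30.0, 50.0, 171.0], [-21.0, 29.0, 66.0, 101.0, -28.0, 69.0, 171.0]]
place 0 1 -0.02 [[-26.0, 16.0, 28.0, 122.0, -7.0, 19.0, -96.0], [-25.0, 5.0, 23.0, 122.0, 8.0, 30.0, -111.0]]
place 0 1 0.042 [[-26.0, 20.0, 31.0, 113.0, -14.0, 25.0, -89.0], [-22.0, 9.0, 24.0, 113.0, 2.0, 34.0, -103.0]]
place 0 -1 -0.02 [[-24.0, 16.0, 26.0, 122.0, -5.0, 19.0, 82.0], [-36.0, 5.0, 36.0, 122.0, 6.0, 29.0, 72.0]]
place 0 -1 0.042 [[-19.0, 19.0, 23.0, 113.0, -6.0, 25.0, 84.0], [-32.0, 10.0, 35.0, 113.0, -2.0, 34.0, 81.0]]
place 1 1 -0.02 [[-24.0, 16.0, 26.0, 121.0, -6.0, 20.0, 83.0], [-36.0, 6.0, 36.0, 121.0, 4.0, 30.0, 74.0]]
place 1 1 0.042 [[-18.0, 19.0, 22.0, 111.0, -6.0, 26.0, 84.0], [-31.0, 11.0, 34.0, 112.0, -3.0, 35.0, 82.0]]
place 1 -1 -0.02 [[-28.0, 17.0, 32.0, 121.0, -11.0, 20.0, -92.0], [-24.0, 5.0, 23.0, 121.0, 7.0, 30.0, -109.0]]
place 1 -1 0.042 [[-25.0, 20.0, 31.0, 112.0, -14.0, 26.0, -89.0], [-22.0, 10.0, 24.0, 111.0, 1.0, 35.0, -102.0]]
```

```bash
python3 - <<'E'
from act import *
st=lambda t:(lambda o:print(t,round(o['clock'],2),np.round(o['eef_pos'],4),np.round(o['wrist_force'],1),round(o['gripper_width'],4),o['finger_force']))(telemetry.observe())
command_gripper(.080,50)
bot.move_pose(*pick(1,-1,.22)); st('above')
bot.movel(pick(1,-1,.03)[0],speed=.2); st('low')
r=bot.movel(pick(1,-1,-.014)[0],speed=.03,threshold=4); st(('touch',r))
z=telemetry.observe()['eef_pos'][2]
bot.movel(pick(1,-1,z+.013)[0],speed=.05); st('up')
command_gripper(.05,50); st('grip')
bot.movel(pick(1,-1,.2)[0],speed=.2); st('lift')
im=grab('side'); save(im,'held1.png',s=1.4)
E
```

```text
above 1.58 [0.4276 0.2161 0.2201] [-0.3  1.2  0.1] 0.0797 0.0
low 2.68 [0.4289 0.2153 0.0309] [ 0.8 -0.7 -0.9] 0.0798 0.0
('touch', True) 3.92 [ 0.428   0.2144 -0.0109] [ 0.  -0.4  5.4] 0.0801 2.3193075269227847
up 4.35 [0.4284 0.2147 0.0025] [-0.1 -0.4  0.2] 0.0802 0.0
grip 4.62 [0.4282 0.2145 0.0022] [-0.3  0.1  2. ] 0.0654 56.008181129582226
lift 5.77 [0.4271 0.214  0.1986] [-0.3 -0.3 -1.1] 0.0653 55.63002104870975
```

View pics/held1.png

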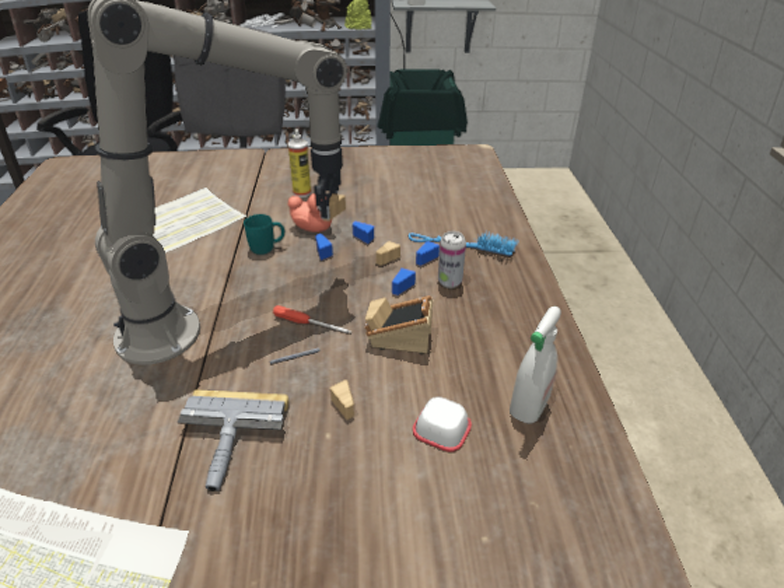

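The image shows chock_b held at (335,207), clear of everything. On to the first placement.

```bash
cat >> act.py <<'E'
def st(t):
    o=telemetry.observe(); p=RB.T@(np.array(o['eef_pos'])-OB)*1000
    print(t,round(o['clock'],2),'bay mm',p.round(1),'F bay',(RB.T@np.array(o['wrist_force'])).round(1),round(o['gripper_width'],4),round(o['finger_force'],1)); return p/1000
E
python3 - <<'E'
from act import *
H=.0022; a=(1,-1)
bot.move_pose(*place(*a,-.009,0,H+.075)); bot.dwell(.2); st('above')
bot.movel(place(*a,-.009,0,H+.014)[0],speed=.12); st('14')
im=grab('top'); grab('side')
r=bot.movel(place(*a,-.009,0,H-.010)[0],speed=.025,threshold=5); st(('floor',r))
im=grab('top'); s=grab('side')
p=lambda i,c:cv2.resize(i['pixels'][c[1]:c[3],c[0]:c[2],::-1],(400,450),interpolation=cv2.INTER_CUBIC)
cv2.imwrite('pics/pl1.png',np.hstack([p(im,(285,155,365,245)),p(s,(250,180,330,270))]))
E
```

```text
above 8.28 bay mm [-3.9  0.3 77.2] F bay [-0.7  0.  -0.1] 0.0651 55.6
14 8.93 bay mm [-3.7 -0.1 16.4] F bay [ 0.2 -0.4  0.2] 0.0654 55.5
('floor', True) 9.64 bay mm [-4.   0.1  3. ] F bay [0.5 0.4 8.5] 0.0651 60.4
```

View pics/pl1.png

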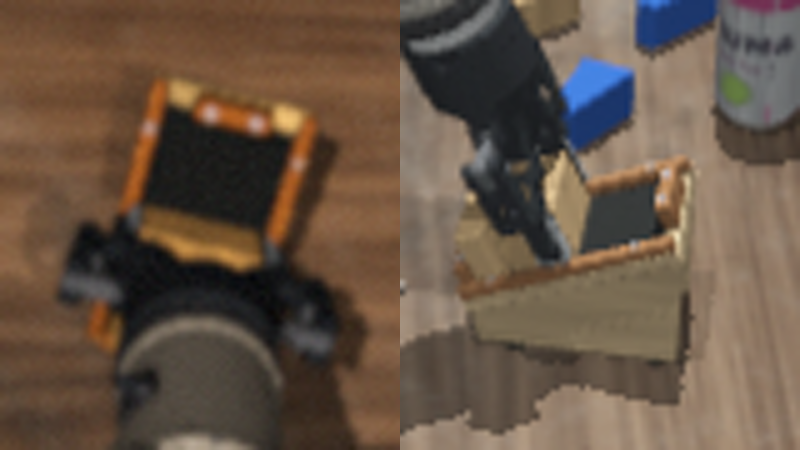

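The chock is seated on the floor: contact came 0.8 mm above the prediction, and the picture shows it between the rails. Now I push it down-slope against chock_0 and release.

```bash
python3 - <<'E'
from act import *
H=.0029; a=(1,-1)
bot.movel(place(*a,-.009,0,H+.0003)[0],speed=.03); st('up')
r=bot.movel(place(*a,-.029,0,H+.0003)[0],speed=.025,threshold=7); p=st(('push',r))
x=p[0]-.005; print('chock x est',x)
bot.movel(place(*a,x+.0005,0,H-.0003)[0],speed=.03); st('back')
command_gripper(.080,50); st('open')
bot.movel(place(*a,x,0,.08)[0],speed=.15); st('clear')
# go to chock 2
bot.move_pose(*pick(2,1,.15)); st('n')
im=grab('top'); grab('side')
for q in poses(im): print(q[0].round(4),np.degrees(np.arctan2(q[1][1],q[1][0])).round(1))
p=lambda i,c:cv2.resize(i['pixels'][c[1]:c[3],c[0]:c[2],::-1],(400,450),interpolation=cv2.INTER_CUBIC)
cv2.imwrite('pics/pl2.png',np.hstack([p(im,(285,155,365,245)),p(load('side'),(250,180,330,270))]))
E
```

```text
up 9.99 bay mm [-3.6 -0.1  3. ] F bay [0.5 0.4 0.6] 0.0654 56.5
('push', True) 10.53 bay mm [-12.6  -0.2   3.5] F bay [ 1.4  0.5 -0.7] 0.0651 56.2
chock x est -0.017569667085755896
back 10.78 bay mm [-12.6  -0.1   3. ] F bay [-0.7  0.1  8.6] 0.0656 61.1
open 11.08 bay mm [-12.7  -0.    2.4] F bay [ 0.3 -0.2 -0.8] 0.08 0.0
clear 11.75 bay mm [-13.    0.2  79.8] F bay [ 0.6 -0.4 -0.5] 0.0804 0.0
n 13.03 bay mm [ -49.1 -224.1  108. ] F bay [ 0.3  0.9 -0.3] 0.0799 0.0
[0.5712 0.2889 0.    ] 46.6
[ 0.457  -0.2421  0.    ] 117.9
```

View pics/pl2.png

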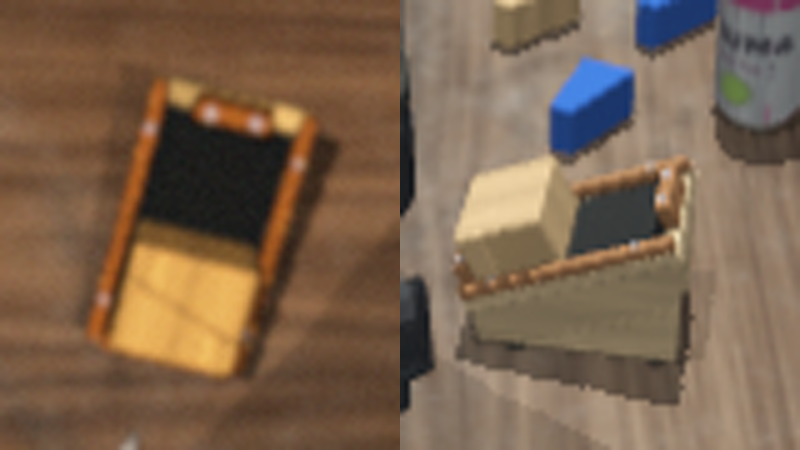

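The two chocks sit snug and flush in the bay (left panel, (185,305)). Next is chock_c, at the right.

```bash
cat >> act.py <<'E'
def dopick(i,s,h=.004):
    bot.movel(pick(i,s,h)[0],speed=.15); command_gripper(.05,50); st('grip')
    print(telemetry.observe()['eef_pos'][2]); bot.movel(pick(i,s,.2)[0],speed=.2)
def doplace(a,H,x0,xpush):
    bot.move_pose(*place(*a,x0,0,H+.085)); bot.dwell(.2); st('above')
    bot.movel(place(*a,x0,0,H+.014)[0],speed=.12)
    r=bot.movel(place(*a,x0,0,H-.008)[0],speed=.025,threshold=5); p=st(('floor',r))
    if not r or abs(p[2]-H)>.004: print('UNEXPECTED'); return
    h=p[2]; bot.movel(place(*a,x0,0,h+.0003)[0],speed=.03)
    r=bot.movel(place(*a,xpush,0,h+.0003)[0],speed=.025,threshold=7); p=st(('push',r))
    x=p[0]-(.005 if a[0] else -.005); print('chock x',x)
    bot.movel(place(*a,x+.0005,0,h-.0005)[0],speed=.03)
    command_gripper(.080,50); st('open')
    bot.movel(place(*a,x,0,.09)[0],speed=.15); st('clear')
E
python3 - <<'E'
from act import *
dopick(2,1); doplace((0,1),.0045,.018,.0)
bot.move_pose(*pick(0,-1,.2)); st('n')
im=grab('top'); grab('side')
for q in poses(im): print(q[0].round(4),np.degrees(np.arctan2(q[1][1],q[1][0])).round(1))
p=lambda i,c:cv2.resize(i['pixels'][c[1]:c[3],c[0]:c[2],::-1],(400,450),interpolation=cv2.INTER_CUBIC)
cv2.imwrite('pics/pl3.png',np.hstack([p(im,(285,155,365,245)),p(load('side'),(250,180,330,270))]))
E
```

```text
grip 14.53 bay mm [-108.3 -225.4  -22.9] F bay [0.8 0.4 6.2] 0.0655 55.5
0.005497856352724394
above 17.08 bay mm [13.5 -1.2 89.5] F bay [ 0.2  1.2 -1.1] 0.0654 55.1
('floor', True) 18.41 bay mm [13.1  0.4  5.6] F bay [-1.1  0.1  3.7] 0.0655 55.1
('push', True) 19.19 bay mm [ 5.  -0.1  6.4] F bay [ 2.2 -0.2 -0.3] 0.0649 55.2
chock x 0.009973594757985415
open 19.74 bay mm [4.9 0.  4.8] F bay [-1.4 -0.7 -0.3] 0.0798 0.0
clear 20.46 bay mm [ 4.4  0.2 89.7] F bay [0.1 0.7 0.9] 0.0803 0.0
n 22.32 bay mm [-28.2 324.  153.8] F bay [-1.2 -0.2 -0.2] 0.0798 0.0
[0.5718 0.2903 0.    ] 42.9
```

View pics/pl3.png

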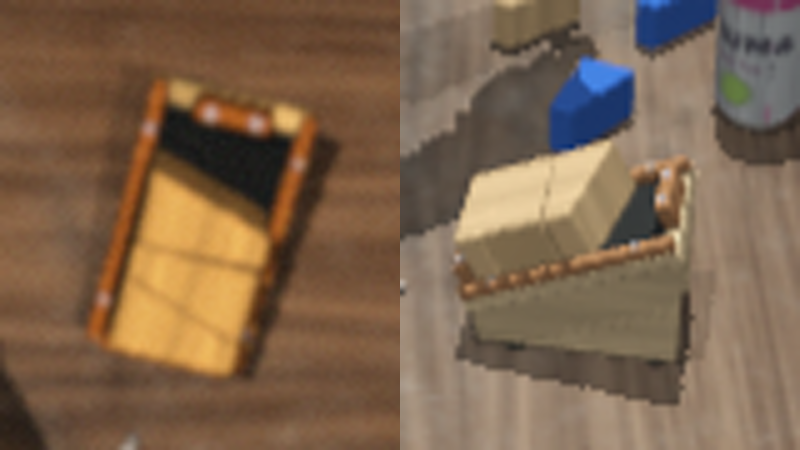

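Three are now seated tight (seams at left panel (200,310) and (200,258)). For the last one I descend guarded from above the stop height.

```bash
python3 - <<'E'
from act import *
dopick(0,-1)
a=(1,-1); H=.0055; x0=.045
bot.move_pose(*place(*a,x0,0,H+.085)); bot.dwell(.2); st('above')
bot.movel(place(*a,x0,0,H+.048)[0],speed=.12)
r=bot.movel(place(*a,x0,0,H-.008)[0],speed=.025,threshold=5); p=st(('floor',r))
im=grab('top'); s=grab('side')
p=lambda i,c:cv2.resize(i['pixels'][c[1]:c[3],c[0]:c[2],::-1],(400,450),interpolation=cv2.INTER_CUBIC)
cv2.imwrite('pics/pl4.png',np.hstack([p(im,(285,155,365,245)),p(s,(250,180,330,270))]))
E
```

```text
grip 24.16 bay mm [-109.5  325.8  -22.1] F bay [2.4 1.1 5. ] 0.0656 55.5
0.005689033739829815
above 27.28 bay mm [50.2  0.6 90.5] F bay [-1.3 -0.1 -0.4] 0.0656 55.0
('floor', True) 29.32 bay mm [51.3  0.1  9.5] F bay [ 0.5  0.7 -2.3] 0.0656 55.1
```

View pics/pl4.png

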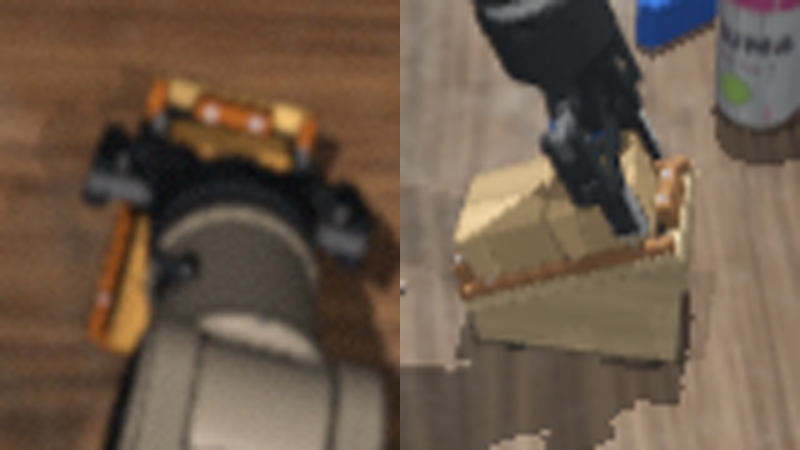

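It stopped 4 mm short of the floor, already down between the third chock and the stop (right panel (640,190)). I continue gently.

```bash
python3 - <<'E'
from act import *
a=(1,-1); H=.0055
p=st('now'); x=.0455
r=bot.movel(place(*a,x,0,H-.006)[0],speed=.025,threshold=7); p=st(('floor',r))
if r and abs(p[2]-H)<.0025:
    h=p[2]; bot.movel(place(*a,x,0,h+.0003)[0],speed=.03)
    r=bot.movel(place(*a,x-.015,0,h+.0003)[0],speed=.025,threshold=7); p=st(('push',r))
    xx=p[0]-.005; bot.movel(place(*a,xx+.0005,0,h-.0005)[0],speed=.03)
    command_gripper(.080,50); st('open'); bot.movel(place(*a,xx,0,.12)[0],speed=.15)
    bot.move_pose([.35,.0,.35],rpy(np.array([[0,1,0],[1,0,0],[0,0,-1.]]))); st('clear')
    im=grab('top'); s=grab('side')
    p=lambda i,c:cv2.resize(i['pixels'][c[1]:c[3],c[0]:c[2],::-1],(400,450),interpolation=cv2.INTER_CUBIC)
    cv2.imwrite('pics/pl5.png',np.hstack([p(im,(285,155,365,245)),p(s,(250,180,330,270))]))
E
```

```text
now 29.42 bay mm [51.4  0.   9.7] F bay [ 0.1  1.  -1.6] 0.0657 55.2
('floor', True) 29.73 bay mm [51.9  0.1  6. ] F bay [-0.1 -0.6  5.8] 0.0663 56.0
('push', True) 30.33 bay mm [51.4  0.1  7.3] F bay [ 1.4 -0.2  0.3] 0.0659 55.4
open 30.88 bay mm [50.7 -0.3  4.9] F bay [ 0.4  0.3 -0.2] 0.0801 0.0
clear 33.22 bay mm [-102.2   -7.8  353.6] F bay [0.  0.5 0.8] 0.0798 0.0
```

View pics/pl5.png

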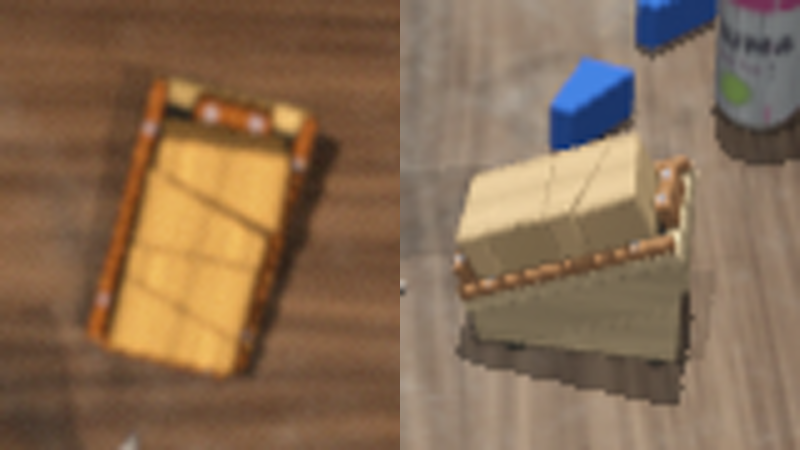

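```bash
python3 - <<'E'
from act import *
im=load('top'); P=cloud(im); w=np.zeros(P.shape[:2],bool); w[165:235,298:352]=1; w&=wood(im)>0
q=(P[w]-OB)@RB; q=q[(q[:,2]>.03)&(abs(q[:,1])<.03)]
for lo in range(-70,60,15):
    t=q[(q[:,0]>lo/1e3)&(q[:,0]<(lo+15)/1e3)]; 
    if len(t)>5: print(lo,len(t),np.median(t[:,2]).round(4),[np.median(t[s*t[:,1]>.008][:,2]).round(4) for s in(1,-1)])
E
```

```text
-70 55 0.0415 [np.float64(0.0413), np.float64(0.0417)]
-55 121 0.0416 [np.float64(0.0409), np.float64(0.0419)]
-40 120 0.0417 [np.float64(0.0414), np.float64(0.0414)]
-25 127 0.0418 [np.float64(0.0417), np.float64(0.0422)]
-10 127 0.0417 [np.float64(0.0416), np.float64(0.0413)]
5 130 0.0416 [np.float64(0.0413), np.float64(0.0413)]
20 127 0.0414 [np.float64(0.0418), np.float64(0.0417)]
35 135 0.0418 [np.float64(0.0421), np.float64(0.0414)]
50 87 0.0417 [np.float64(0.0413), np.float64(0.0427)]
```

All four tops lie flat at 41.6 mm with tight alternating seams and a small gap at the upper stop, so I am handing in.

```bash
python3 -c "
from h import *
print(order.finish_job())"
```

```text
the job is handed in; nothing more can be done
None
```

The three loose chocks are in the rack with chock_0, all four flat and alternately head to tail. Nothing was seen to touch the can, tub, duck or blue look-alikes; the last move ended at 33 s, and the job is handed in, with no verdict returned.

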